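Open a media pump for its new tubing

TASK

Get the dispensing pump ready for me to lay in new tubing: turn its three-roller rotor by the knob on top until it clicks into a loading notch, with a gap between two rollers facing the middle of the curved shoe. Then swing the spring-loaded shoe arm away from the rotor all the way to its stop, and finish with the gripper's fingers still holding it there. Leave the bottle, the beaker and the stacked dishes round the pump where they are.

Things in the scene. Friction and masses are not known exactly. Their poses are not given: they have to be found in the camera images.
- pump: face-up peristaltic pump, fixed: white housing, grey deck 80 mm above the worktop, panel at the front. Origin on the worktop under the rotor's vertical axis; x to its rear (front, with panel and shoe, towards -x), y to its left, z up. Housing x -115 to +80, y -100 to +100 mm. On the deck: coil spring and pins at the arm's pivot, up to 139 mm above the worktop; other fittings below 110 mm.
- rotor (a joint): rotor angle, counter-clockwise from above positive, endless both ways; three white rollers, 18 mm diameter, 120 degrees apart. Loading notches at 0 and every 2.094 rad either way. Starts between two, at 0.5 to 1.594. Stays where left (friction 0.012 N m); a sprung plunger behind it resists with up to 0.2 N m from 0.25 rad before a notch, then snaps it home from within about 0.08 rad.
- rotor_knob (a point): point on the rotor's axis in its black bar knob, 144 mm above the worktop, a good TCP height. The bar is 14 mm thick, 50 mm long, spans 125 to 155 mm above the worktop; its length points along the pump's x axis turned counter-clockwise by (rotor angle + 0.4 rad). Below it, up to 123 mm, are the rotor's arms.
- roller_gap_1 (a point): middle of a gap between two rollers, 30 mm from the rotor axis, turns with the rotor
- roller_gap_2 (a point): middle of the second gap, likewise
- roller_gap_3 (a point): middle of the third gap, likewise
- loading_mark (a point): fixed point 30 mm in front (-x of the pump) of the rotor axis, facing the middle of the closed shoe; at a loading notch one of the gap points is here
- shoe_arm (a joint): angle of the arm that carries the curved shoe: 0 closed by the rotor, 0.42 rad fully open on the outer stop pin. It turns about a vertical pivot at its left end; opening takes its right end to the front of the pump, clockwise from above. A spring shuts it with 0.56 N m closed, rising to 1.15 N m at the stop (4 to 7.6 N at the grip post); it snaps shut if let go.
- shoe_grip (a point): point on the axis of the upright black grip post on the arm's right end, 138 mm above the worktop, a good TCP height. Post: 14 mm diameter, 118 to 154 mm above the worktop, free all round; below it the arm (top 114 mm). It moves on a circle of 151 mm radius about the hinge: closed at pump x -70, y -76 mm, open at x -128, y -51 mm.
- shoe_arm_hinge (a point): point on the arm's pivot axis (pump x -40, y +72 mm), at the height of shoe_grip
- media_bottle: 500 ml laboratory bottle with cap, 91 mm diameter, 192 mm high, standing to the left of the pump; origin at the centre of its underside. Not to be disturbed
- steel_beaker: steel beaker, 67 mm diameter, 82 mm high, to the right of the pump; origin at the centre of its underside. Not to be disturbed
- dish_lower: lower of two stacked Petri dishes, 104 mm diameter, 29 mm high, to the left in front of the pump; origin at the centre of its underside. Not to be disturbed
- dish_upper: upper of the two stacked dishes, same size, top of the stack 57 mm above the worktop. Not to be disturbed

How it is judged:
By the outcome, as a careful person would: the job done as asked, in the order asked, and still so for the second after the job is handed in, while the arm keeps its last pose, push and grip.
It also fails if it takes over 42 s, if anything falls off the work surface, if the arm or the gripper's body presses on something with over 40 N, if the wrist force passes 120 N, or if a joint passes its speed limit or range.

ROBOT

A 7-joint arm with a two-finger parallel gripper is mounted at the origin on a cart in front of the work surface, level with it; the furniture and walls round the work are solid. World frame = base frame: x ahead of the robot, y to its left, z up, the work surface at z = 0. Lengths are in mm, angles in rad, forces in N, time in s.
With the tool pointing down it reaches from about 400 to 850 mm from the base axis. Payload 10.4 kg.
Tool frame: the origin (TCP) lies between the finger pads, 19 mm behind the fingertips; this is the grasp point; z points along the fingers, y is the line along which they close (so a half turn about z gives the same grasp; the last joint's range is limited). The gripper opens to 85 mm and grips with 20 to 120 N. Pads are 22 mm wide; open, the fingers measure 114 mm over their backs; the gripper's body (76 mm by 85 mm) begins 54 mm behind the grasp point. The pads swing forward as they close: fully open they stand 13 mm farther back than shut.
Start: joints at [-1.277, 0.332, -0.065, 1.46, 0.022, 1.35, -0.088], TCP at [194.692, 593.923, 250.038] pointing down, gripper open.
Joint ranges: [-2.6, 2.6], [-0.5, 2.12], [-1.47, 1.34], [0.16, 2.42], [-1.27, 4.41], [0.06, 2.06], [-2.6, 2.6]. Speed limits (rad/s): [2.22, 2.22, 2.79, 2.79, 3.14, 3.14, 3.14].

INTERFACE

Orientations are given as [roll, pitch, yaw] about the fixed x, y, z axes, in that order (R = Rz(yaw) Ry(pitch) Rx(roll)).
In Python, from workcell import readout, optics, workorder gives the robot as it stands. The module is installed in compiled form; this text tells all that it offers.
- The arm moves only by the tool send_rows, never from a script. Its argument "commands" is a list of rows, each a list of 2 entries, a list of its own where there are three numbers: the shift along the tool's x, y, z in mm, then the turn about the tool's z in rad. In form: [[[tx, ty, tz], roll], ...]. A call has exactly 10 rows; each row is the pose to reach, as a shift and turn from the pose commanded when the call began, along the tool's axes at that moment; what a row does not reach only later rows make up. A row lasts 1/10 s, in which the tool goes at most 50 mm and 8.59 degrees, less where a joint would pass 70% of its speed; a pose out of reach is approached as far as the arm can. A call with a gripper value outside its range is refused whole. "jaw" is the finger opening in mm, from 0 to 85.4, set as the call begins (left out, the last holds). The fingers move at their own pace and stop on an object; the grip force is fixed at half the most. Time passes only in rows, so rows that repeat a pose let the fingers close, or fill a call up. It gives the time, the measured TCP pose, the force, the opening and the grip force at its end, in the units of the state.
- readout.read_state(): the state, without advancing time (a new reading comes with each control period).
- optics.read_camera(name): name is "scene" or "top"; returns the picture (384x512x3 uint8, red, green, blue); there is no depth.
- optics.calibration(name): a dict with "K" (3x3 intrinsics, pixels), "dist" ([k1, k2, p1, p2, k3] as OpenCV has them; the pictures are not rectified), "T" (4x4, takes a point from camera to world coordinates). Camera axes: x right, y down, z forward; pixel columns grow to the right and rows downward; lengths in mm; the calibration is good to about 2 mm. A picture is of the moment at which its call begins. calibration takes no time and is no camera call.
- workorder.hand_in(): hands the job in; it is judged then, once.
The state is a dict: "time_s": time; "joint_pos": joint angles; "joint_velocities": joint speeds; "tau": joint torques, N m; "tool_pos": TCP position; "ee_rot": TCP orientation; "contact_force": force on the tool from outside, world axes, zero at the start; "wrist_torque": the same for the moment, N m; "width": finger opening in mm; "finger_force": force on a finger pad.
Only numpy, scipy, OpenCV 4.12 (cv2) and the standard library are available. Lean on these libraries where they do the work, as an engineer would, in place of code of your own. Each camera call takes 0.05 s, during which the arm holds its last target. There are 200 camera calls.

## Working session

There is one attempt and no reset: what is moved stays moved. The work goes in short steps, Python scripts to look and compute and a tool call to move; the robot and the scene stay as the last step left them, time stands still between calls to the robot, and variables do not carry over. Pictures are saved under pics/ and viewed, at most 10 in all, crops included, and the job is handed in when it is done.

Besides the shell and the picture viewer there is one more tool, called after "Emit:" as name(argument=value, ...) on one line, values as JSON. send_rows: Moves the arm, as the interface text tells. Its arguments: {"type":"object","properties":{"commands":{"type":"array"},"jaw":{"type":"number"}},"required":["commands"]}

```bash
mkdir -p pics; python3 - <<'E'
from workcell import readout, optics
import cv2,numpy as np
for n in("scene","top"):
    im=optics.read_camera(n); cv2.imwrite(f"pics/{n}0.png",cv2.cvtColor(im,cv2.COLOR_RGB2BGR)); c=optics.calibration(n); print(n,np.round(c["K"],1).tolist(),c["dist"],np.round(c["T"],3).tolist())
    cv2.imwrite(f"pics/{n}0b.png",cv2.resize(cv2.cvtColor(im,cv2.COLOR_RGB2BGR),(768,576),interpolation=cv2.INTER_CUBIC))
s=readout.read_state(); print(s)
E
```

```text
scene [[383.4, 0.0, 247.2], [0.0, 383.4, 195.1], [0.0, 0.0, 1.0]] [-0.05919147  0.          0.          0.          0.        ] [[0.758, -0.358, 0.545, -81.402], [-0.652, -0.397, 0.646, -691.081], [-0.015, -0.845, -0.534, 683.171], [0.0, 0.0, 0.0, 1.0]]
top [[434.5, 0.0, 254.8], [0.0, 434.5, 197.3], [0.0, 0.0, 1.0]] [0.03486907 0.         0.         0.         0.        ] [[0.194, -0.867, 0.459, -54.863], [-0.981, -0.169, 0.095, -105.858], [-0.004, -0.469, -0.883, 1194.764], [0.0, 0.0, 0.0, 1.0]]
{'time_s': 0.1, 'joint_pos': array([-1.27659467,  0.33281394, -0.06467485,  1.46087689,  0.02160854,
        1.34990107, -0.08848579]), 'joint_velocities': array([ 0.00022711, -0.0009303 , -0.00012907, -0.00277415,  0.00055083,
       -0.00048983,  0.00131275]), 'tau': array([ 1.65794645e-03, -6.26743770e+01,  4.93581919e-02, -3.92430031e+01,
        1.63223158e-02,  7.04723701e-03, -2.72918072e-05]), 'tool_pos': array([194.62491319, 593.58695093, 249.28279375]), 'ee_rot': array([-3.14029113e+00,  7.61735855e-05,  2.82480299e+00]), 'contact_force': array([-0.30557148, -0.25959496,  0.21673987]), 'wrist_torque': array([-0.03080582, -0.03914511, -0.03046875]), 'finger_force': 0.0, 'width': 85.27474779270585}
```

View pics/top0b.png

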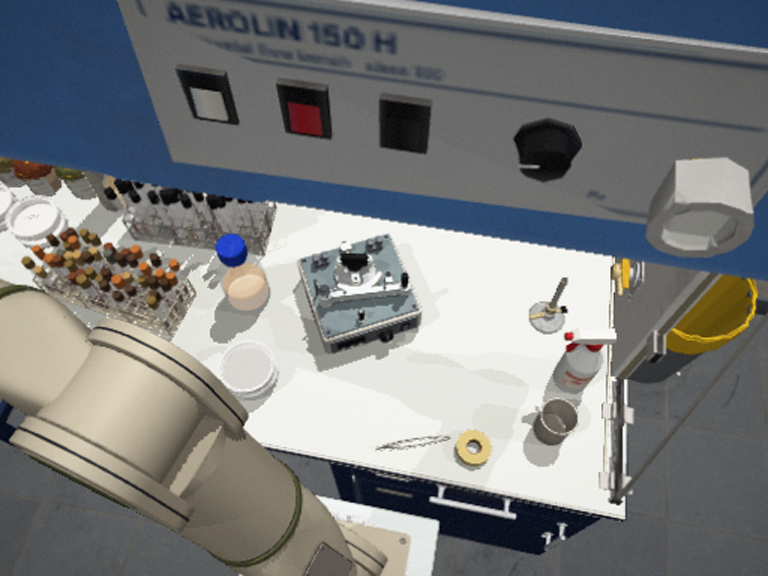

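View pics/scene0b.png

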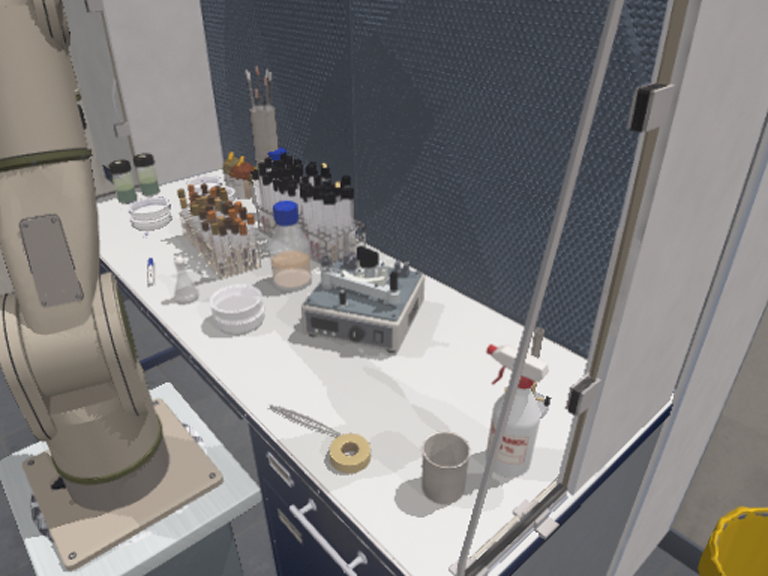

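The top view shows the pump around (360,290) (in 768-wide pixels), the bottle at (240,270), the dishes at (247,370) and the beaker at (553,422). The scene view shows the pump at (365,305). I'll zoom in on the pump next.

```bash
python3 - <<'E'
import cv2,numpy as np
a=cv2.imread("pics/top0.png")[150:240,190:290]; b=cv2.imread("pics/scene0.png")[155:240,195:295]
a=cv2.resize(a,None,fx=5.9,fy=5.9,interpolation=cv2.INTER_CUBIC); b=cv2.resize(b,None,fx=5.9,fy=5.9,interpolation=cv2.INTER_CUBIC)
cv2.imwrite("pics/ca.png",a);cv2.imwrite("pics/cb.png",b)
E
```

```text
(no output)
```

View pics/ca.png

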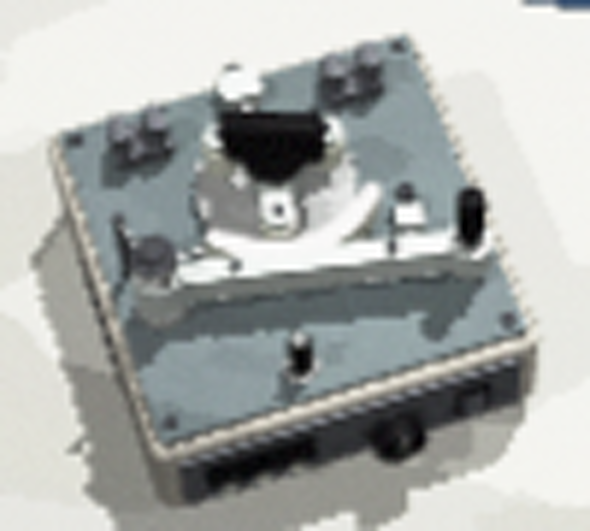

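View pics/cb.png

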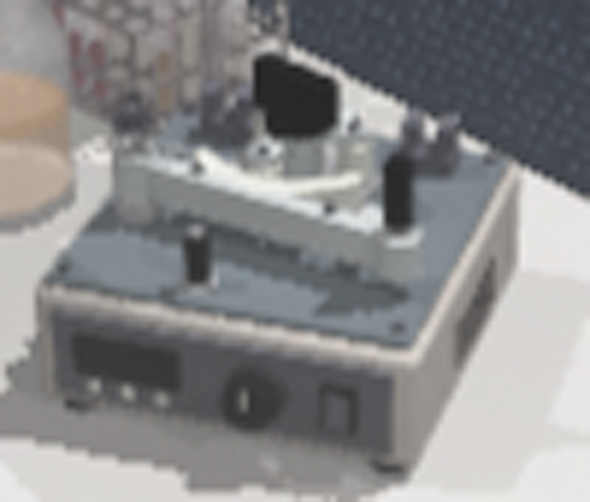

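```bash
cat > h.py <<'E'
import cv2,numpy as np
from workcell import optics
def ray(n,uv):
    c=optics.calibration(n);T=np.array(c["T"])
    p=cv2.undistortPoints(np.array(uv,float).reshape(-1,1,2),np.array(c["K"]),np.array(c["dist"])).reshape(-1,2)
    return T[:3,3],np.c_[p,np.ones(len(p))]@T[:3,:3].T
def plane(n,uv,z):
    o,d=ray(n,uv); return (o+d*((z-o[2])/d[:,2])[:,None])[:,:2]
def tri(u1,u2):
    o1,d1=ray("top",[u1]);o2,d2=ray("scene",[u2]);d1=d1[0];d2=d2[0]
    s=np.linalg.lstsq(np.c_[d1,-d2],o2-o1,rcond=None)[0];p=o1+s[0]*d1;q=o2+s[1]*d2
    return (p+q)/2,np.linalg.norm(p-q)
E
python3 - <<'E'
from h import *
np.set_printoptions(precision=1,suppress=True)
t=lambda a:np.array(a)/5.9+[190,150]-.4; s=lambda a:np.array(a)/5.9+[195,155]-.4
m=np.array([[80,100],[80,-100],[-115,-100],[-115,100.]])
def fit(P):
    mc=m-m.mean(0);Pc=P-P.mean(0)
    yaw=np.arctan2((mc[:,0]*Pc[:,1]-mc[:,1]*Pc[:,0]).sum(),(mc*Pc).sum())
    R=np.array([[np.cos(yaw),-np.sin(yaw)],[np.sin(yaw),np.cos(yaw)]]);o=P.mean(0)-R@m.mean(0)
    print("yaw",round(yaw,3),"o",o,"res",P-(m@R.T+o)); return yaw,o,R
yaw,o,R=fit(plane("top",t([[52,140],[412,38],[532,343],[160,455]]),80))
P=plane("scene",s([[518,165],[405,355],[40,290]]),80);print("scene RR,RF,LF",P, "pred",m[1:]@R.T+o)
print("post top",tri(t([470,192]),s([400,155])),"bot",tri(t([472,245]),s([398,230])),"pred",R@[-70,-76]+o)
for n,f in(("top",t),("scene",s)):
    print("knob",n,plane(n,f([[222,113],[328,113],[330,130],[275,180]]if n=="top" else [[255,55],[278,50],[340,85],[335,130]]),155), )
print(o)
for n,w in (("top",(225,165,250,182)),("scene",(236,162,254,180))):
    g=cv2.cvtColor(cv2.imread(f"pics/{n}0.png"),cv2.COLOR_BGR2GRAY)[w[1]:w[3],w[0]:w[2]]
    print(n);print(g)
for n,uv in(("bottle",[[163,208]]),("beaker",[[369,281]]),("dish",[[165,247]])): print(n,plane("top",uv,{"bottle":0,"beaker":82,"dish":57}[n]))
E
```

```text
yaw 0.52 o [555.  74.] res [[-2.3 -5.1]
 [-6.   1. ]
 [ 0.8  7.1]
 [ 7.5 -3. ]]
scene RR,RF,LF [[661.6  20.2]
 [500.5 -67. ]
 [406.   90.6]] pred [[674.1  26.9]
 [504.9 -69.9]
 [405.5 103.7]]
post top (array([539.2, -23.2, 153.6]), np.float64(3.652716137105749)) bot (array([533.4, -26.9, 115.8]), np.float64(1.2034653096283006)) pred [532.  -26.7]
knob top [[560.4  99.6]
 [570.   50.1]
 [561.   47.2]
 [529.2  67. ]]
knob scene [[548.7  97. ]
 [560.7  93.4]
 [559.5  44.6]
 [528.3  12.7]]
[555.  74.]
top
[[181 142 224 245 247 245 242 242 233 159 119 125 140 145 144 143 141 145
  108  72  64  58  60 101 130]
 [133 101 119 227 239 208 151 116 114 122 126 130 142 145 144 144 146 147
  108  76  62  73  77  61  51]
 [113  84  86 103 109 114 146 130 112 126 135 146 151 148 152 145 145 140
  106  83  70  57  52  58  61]
 [140 101  79  79  80  78 183 159  95 120 134 136 135 138 136 136 137 104
   77  88  85  73  74  95  93]
 [144 106  51  28  28  31  25  29  25  23  27  25  43  48  48  48  48  46
   37  98 140 139 116 142 123]
 [156 121  57  29  30  28  30  31  34  32  35  32  35  32  33  32  3
[... 1918 characters left out ...]
9  40  39  40  40  50 127 209]
 [ 77  74  50  41  40  41  41  40  42  41  40  42  41  40  39  53 123 202]
 [ 77  81  84  69  45  41  42  41  42  41  40  40  40  42  41  53 128 209]
 [ 80  95 114 101  47  42  41  42  42  40  41  41  40  41  41  53 139 225]
 [ 84 109 121 117  42  43  43  42  40  41  41  40  41  42  42  53 134 212]
 [ 82 105 125 128  49  43  44  42  42  41  43  41  41  42  56  93 151 194]
 [ 73  87 127 136  90  47  43  44  43  42  42  43  46  65  95 138 168 187]
 [ 76  97 140 169 168 108 100  87  83  73  83  84  98 109 132 152 147 146]
 [ 93 133 162 161 185 190 174 126 121 117 126 125 127 135 168 164 143 141]]
bottle [[476.2 292.2]]
beaker [[ 338.  -327.9]]
dish [[334.9 232.2]]
```

Emit:
send_rows(commands=[[[-20, -15, -8], 0.05], [[-52, -39, -16], 0.15], [[-84, -63, -20], 0.25], [[-116, -87, -20], 0.35], [[-150, -113, -20], 0.45], [[-184, -139, -20], 0.55], [[-218, -165, -20], 0.65], [[-252, -190, -20], 0.75], [[-286, -216, -20], 0.85], [[-320, -242, -20], 0.95]])

```text
time_s: 1.1
tool_pos: [423.9, 262.6, 269.8]
ee_rot: [-3.141, -0.0, 1.871]
contact_force: [1.9, 1.0, -1.1]
width: 85.2
finger_force: 0.0
```

```bash
python3 - <<'E'
from workcell import readout
s=readout.read_state(); print(s["tool_pos"],s["ee_rot"],s["joint_pos"],s["contact_force"])
import numpy as np
def go(p,t,yaw):
    d=np.array(t)-p; c,s_=np.cos(yaw),np.sin(yaw); print(d[0]*c+d[1]*s_, d[0]*s_-d[1]*c, -d[2])
go(s["tool_pos"],(557,73,220),s["ee_rot"][2])
E
```

```text
[423.94435017 262.58309936 269.83446804] [-3.14135081e+00 -1.30990028e-04  1.87075777e+00] [-0.90819849  0.03295372  0.26977577  1.77071141 -0.00923131  1.33931274
 -0.33648116] [ 1.85922634  1.04821699 -1.13602695]
-220.43354469135863 71.09577968447859 49.83446804096644
```

Emit:
send_rows(commands=[[[-30, 10, 2], 0.02], [[-65, 21, 4], 0.04], [[-100, 32, 8], 0.06], [[-135, 44, 14], 0.08], [[-170, 55, 22], 0.1], [[-200, 65, 32], 0.1], [[-215, 69, 42], 0.1], [[-220, 71, 48], 0.1], [[-220, 71, 50], 0.1], [[-220, 71, 50], 0.1]], jaw=60)

```text
time_s: 2.1
tool_pos: [556.5, 76.9, 219.8]
ee_rot: [-3.141, -0.001, 1.776]
contact_force: [-0.3, 0.1, 0.2]
width: 59.9
finger_force: 0.0
```

```bash
python3 - <<'E'
from workcell import optics
import cv2,numpy as np
a=cv2.cvtColor(optics.read_camera("top"),cv2.COLOR_RGB2BGR);b=cv2.cvtColor(optics.read_camera("scene"),cv2.COLOR_RGB2BGR)
a=cv2.resize(a[130:240,180:300],None,fx=3.3,fy=3.3,interpolation=2);b=cv2.resize(b[130:240,190:310],None,fx=3.3,fy=3.3,interpolation=2)
cv2.imwrite("pics/v1.png",np.hstack([a,b]))
E
```

```text
(no output)
```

View pics/v1.png

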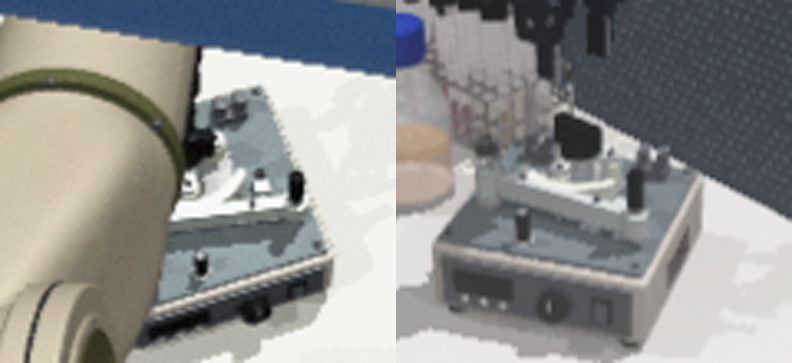

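The crop shows the two fingertips at about (550,65) and (598,45) in the right panel, straddling the black bar knob at (578,135). The pump hasn't been disturbed, so I'll go down and grip.

Emit:
send_rows(commands=[[[-1, 0, 10], 0], [[-2, 1, 22], 0], [[-4, 1, 34], 0], [[-4, 1, 46], 0], [[-4, 1, 56], 0], [[-4, 1, 64], 0], [[-4, 1, 70], 0], [[-4, 1, 74], 0], [[-4, 1, 74], 0], [[-4, 1, 74], 0]])

```text
time_s: 3.2
tool_pos: [559.0, 71.9, 146.3]
ee_rot: [3.141, -0.0, 1.775]
contact_force: [-0.7, 0.3, 0.5]
width: 60.2
finger_force: 0.0
```

Emit:
send_rows(commands=[[[0, 0, 0], 0], [[0, 0, 0], 0], [[0, 0, 0], 0], [[0, 0, 0], 0], [[0, 0, 0], 0], [[0, 0, 0], 0], [[0, 0, 0], 0], [[0, 0, 0], 0], [[0, 0, 0], 0], [[0, 0, 0], 0]], jaw=8)

```text
time_s: 4.2
tool_pos: [559.8, 72.2, 146.5]
ee_rot: [3.139, -0.0, 1.775]
contact_force: [4.8, 1.4, -1.9]
width: 12.7
finger_force: 63.0
```

```bash
python3 - <<'E'
from workcell import readout
s=readout.read_state(); print(s["tool_pos"],s["ee_rot"],s["joint_pos"],s["contact_force"],s["wrist_torque"],s["width"],s["finger_force"])
E
```

```text
[559.78161149  72.24592465 146.51860492] [ 3.13906469e+00 -6.90204570e-05  1.77501354e+00] [-0.60831925  0.29387629  0.47006213  1.7765901  -0.14771715  1.10333872
  0.11511411] [ 4.81581998  1.35389294 -1.88921288] [ 0.15435535 -0.86253213 -0.00969099] 12.733048863780299 63.00478935241699
```

Emit:
send_rows(commands=[[[0, 1, 0], 0.03], [[0, 1, 0], 0.1], [[0, 1, 0], 0.18], [[0, 1, 0], 0.26], [[0, 1, 0], 0.34], [[0, 1, 0], 0.42], [[0, 1, 0], 0.5], [[0, 1, 0], 0.57], [[0, 1, 0], 0.6], [[0, 1, 0], 0.6]])

```text
time_s: 5.2
tool_pos: [556.8, 72.7, 146.4]
ee_rot: [-3.135, 0.001, 1.173]
contact_force: [-22.1, -1.5, 19.9]
width: 13.1
finger_force: 65.9
```

```bash
python3 - <<'E'
from workcell import readout
s=readout.read_state(); print(s["tool_pos"],s["ee_rot"],s["joint_pos"],s["contact_force"],s["wrist_torque"],s["width"])
E
```

```text
[556.83088652  72.66287724 146.39030592] [-3.13470200e+00  1.48132495e-03  1.17319285e+00] [-0.68525205  0.30542501  0.5632818   1.78019963 -0.18238952  1.11428336
 -0.4585302 ] [-22.11884565  -1.47507483  19.88771797] [0.17169764 3.99754761 0.1161808 ] 13.09477150612404
```

Emit:
send_rows(commands=[[[-1, -2, -1], 0], [[-1, -3, -1], 0.03], [[-1, -3, -1], 0.06], [[-1, -3, -1], 0.09], [[-1, -3, -1], 0.12], [[-1, -3, -1], 0.15], [[-1, -3, -1], 0.17], [[-1, -3, -1], 0.18], [[-1, -3, -1], 0.18], [[-1, -3, -1], 0.18]])

```text
time_s: 6.2
tool_pos: [555.7, 73.1, 146.5]
ee_rot: [-3.139, 0.001, 0.994]
contact_force: [-2.7, 5.0, -3.8]
width: 13.3
finger_force: 62.6
```

```bash
python3 - <<'E'
from workcell import readout
s=readout.read_state(); print(s["tool_pos"],s["ee_rot"],s["contact_force"],s["wrist_torque"],s["width"])
E
```

```text
[555.7133646   73.07521964 146.53520205] [-3.13941039e+00  5.25734681e-04  9.93965648e-01] [-2.69771862  5.01158764 -3.82277429] [ 1.09288564  0.64616843 -0.0201846 ] 13.275326228220196
```

Emit:
send_rows(commands=[[[0, 0, 0], 0.02], [[0, 0, 0], 0.04], [[0, 0, 0], 0.06], [[0, 0, 0], 0.07], [[0, 0, 0], 0.07], [[0, 0, 0], 0.07], [[0, 0, 0], 0.07], [[0, 0, 0], 0.07], [[0, 0, 0], 0.07], [[0, 0, 0], 0.07]])

```text
time_s: 7.2
tool_pos: [555.4, 73.3, 146.5]
ee_rot: [-3.139, 0.001, 0.925]
contact_force: [-5.4, 5.2, -3.1]
width: 12.8
finger_force: 62.6
```

```bash
python3 - <<'E'
from workcell import readout
s=readout.read_state(); print(s["tool_pos"],s["ee_rot"],s["contact_force"],s["wrist_torque"],s["width"])
E
```

```text
[555.43462566  73.29567561 146.54559407] [-3.13883967e+00  9.02752913e-04  9.24533907e-01] [-5.38722042  5.18603899 -3.11479384] [1.1713497  0.99228241 0.16489157] 12.798614138499996
```

Emit:
send_rows(commands=[[[0, 0, 0], 0], [[0, 0, 0], 0], [[0, 0, 0], 0], [[0, 0, 0], 0], [[0, 0, -10], 0], [[0, 0, -25], 0], [[0, 0, -45], 0], [[0, 0, -65], 0], [[0, 0, -75], 0], [[0, 0, -75], 0]], jaw=50)

```text
time_s: 8.2
tool_pos: [557.5, 72.4, 224.0]
ee_rot: [3.14, -0.003, 0.925]
contact_force: [0.8, -0.3, -0.6]
width: 50.2
finger_force: 0.0
```

```bash
python3 - <<'E'
from workcell import readout
from h import *
s=readout.read_state(); print(s["tool_pos"],s["ee_rot"],s["joint_pos"])
a=cv2.cvtColor(optics.read_camera("top"),cv2.COLOR_RGB2BGR);b=cv2.cvtColor(optics.read_camera("scene"),cv2.COLOR_RGB2BGR)
cv2.imwrite("pics/t2.png",a);cv2.imwrite("pics/s2.png",b)
a=cv2.resize(a[150:240,190:290],None,fx=4,fy=4,interpolation=2);b=cv2.resize(b[150:240,195:295],None,fx=4,fy=4,interpolation=2)
cv2.imwrite("pics/v2.png",np.hstack([a,b]))
E
```

```text
[557.48982844  72.44426635 224.04179293] [ 3.13991030e+00 -2.92145378e-03  9.24796864e-01] [-0.74618027  0.22659599  0.62345598  1.6995711  -0.13929821  1.25657484
 -0.73807355]
```

View pics/v2.png

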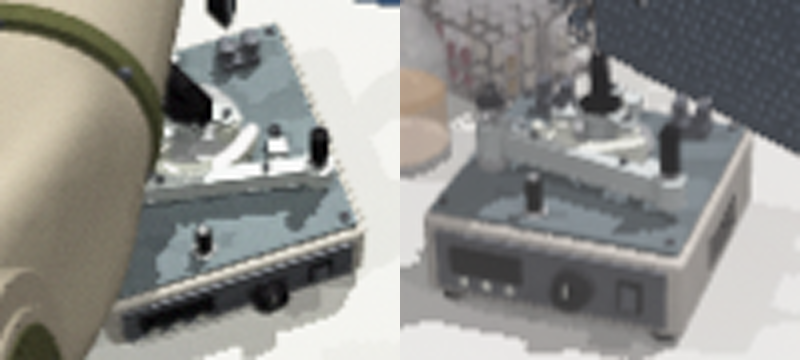

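The right panel shows the knob bar nearly end-on at (600,85), close to the expected notch heading. The wrist moment flipped sign between headings 0.99 and 0.92, so the notch lies between them. I'll check the bar heading by measuring its width.

```bash
python3 - <<'E'
from h import *
g=cv2.cvtColor(cv2.imread("pics/s2.png"),cv2.COLOR_BGR2GRAY); print(g[158:182,236:256])
g=cv2.cvtColor(cv2.imread("pics/t2.png"),cv2.COLOR_BGR2GRAY); print(g[163:186,228:248])
E
```

```text
[[137 109 109 107 120  80  97 119  74  80  72  67  71  77  69  71  68  68
   72  80]
 [145 152 150  89  98  92 117 126  73  81  74  71  70  69  70  73  71  71
   73  73]
 [142 148 163 112  98 100 123 120  72  72  71  74  75  70  76  70  73  74
   72  70]
 [141 125 117 135 149 155 127 111  74  73  73  75  75  73  80  70  72  69
   69  72]
 [132 141 144 167 190 200 153 104  89  68  73  73  72  72  74  70  74  76
   72  75]
 [122 150 172 202 210 200 153  72  89  55  65  73  72  72  71  71  72  78
   76  76]
 [142 162 165 178 190 186 127  43  46  44  75 131 137  73  72  71  70  70
   71  74]
 [152 160 164 155 153 152  89  43  46  46  86 165 197 153 137  72  72  72
   70  71]
 [153 158 157 134 126 114  71  44  44  43  73 149 210 211 198 152 136  71
   72  72]
 [145 154 132 122 111 101  76  41  43  41  63 140 209 210 211 211 197 136
   74  72]
 [125 138 119 141 153 154  92  41  40  40  50 128 209 211 210 211 211 198
  153 137]
 [116 127 134 172 192 195 122  41  40  42  47 124 210 210 211 211 210 211
  211 198]
 [124 115 137 210 210 199 144  41  42  42  41  97 175 193 211 210 211 210
  211 
[... 2196 characters left out ...]
 240 201
  132 147]
 [ 52  57  64  45  21  16  12  13   8  12   9   9   8   8  10 215 240 177
   87 135]
 [ 50  56  71  91  58  20  15  13  11  10  16  16   4   8  20 210 237 181
  131 220]
 [ 45  51  72 136 116  72  53  42  30  29  41  30  13  32  82 116 126 162
  216 208]
 [ 46  51  89 167 168 157 125  97  79  71 101  75  39  96 177 168 138 113
  129 141]
 [ 49  50  90 232 215 154 111 119 112 109  82  96  97 153 189 150 116 131
  161 165]
 [ 52  47  84 227 220 145  98 104 104 112 110 100 106 181 202 148 130 139
  138 140]
 [ 55  47  96 161 142 108  99 101 105 109 113 104 148 194 207 159 132 135
  135 131]
 [ 55  52 119 153 142 122 107 106 106 108 115 118 126 129 128 130 131 127
  131 140]]
```

```bash
python3 - <<'E'
from h import *
g=cv2.cvtColor(cv2.imread("pics/t2.png"),cv2.COLOR_BGR2GRAY).astype(float)
pts=[]
for r in range(167,175):
    row=g[r,228:248]; k=8-3+0
    for c in range(6,19):
        if row[c]<55<=row[c+1]: pts.append((228+c+(55-row[c])/(row[c+1]-row[c]),r)); break
print(pts)
w=plane("top",pts,155); d=np.linalg.svd(w-w.mean(0))[2][0]; print(w[0],w[-1],np.arctan2(d[1],d[0])%np.pi)
# check with the first picture's back edge and refine pump yaw by deck right edge lines
for n,f in(("top","pics/top0.png"),):
    g0=cv2.cvtColor(cv2.imread(f),cv2.COLOR_BGR2GRAY)
P=plane("top",np.array([[52,140],[412,38],[532,343],[160,455]])/5.9+[189.6,149.6],80)
e=lambda a,b:np.arctan2(*(P[b]-P[a])[::-1])
print("yaws",e(1,0)-np.pi/2,e(2,3)-np.pi/2,e(3,0),e(2,1))
E
```

```text
[(np.float64(234.4142857142857), 167), (np.float64(235.44827586206895), 168), (np.float64(236.46296296296296), 169), (np.float64(237.46666666666667), 170), (np.float64(238.76363636363635), 171), (np.float64(239.67741935483872), 172), (np.float64(240.6984126984127), 173), (np.float64(241.6875), 174)]
[569.88013466  81.04088013] [551.345972    56.17847651] 0.9349713746528217
yaws 0.5182980101516872 0.5153285735099811 0.5359934863293033 0.5092895693026122
```

The bar heading comes out at 0.935 against an expected 0.92 to 0.94, so the rotor is in its notch. Next is the shoe post.

Emit:
send_rows(commands=[[[-8, 4, 0], -0.06], [[-20, 9, 0], -0.14], [[-34, 15, 0], -0.23], [[-48, 21, 0], -0.32], [[-62, 27, 0], -0.41], [[-76, 33, 0], -0.5], [[-87, 38, 0], -0.58], [[-94, 42, 0], -0.65], [[-94, 42, 0], -0.65], [[-94, 42, 0], -0.65]])

```text
time_s: 9.3
tool_pos: [533.3, -27.7, 221.3]
ee_rot: [-3.141, -0.0, 1.573]
contact_force: [0.5, -0.5, -0.4]
width: 50.1
finger_force: 0.0
```

```bash
python3 - <<'E'
from workcell import readout
from h import *
s=readout.read_state(); print(s["tool_pos"],s["ee_rot"],s["joint_pos"])
a=cv2.cvtColor(optics.read_camera("top"),cv2.COLOR_RGB2BGR);b=cv2.cvtColor(optics.read_camera("scene"),cv2.COLOR_RGB2BGR)
a=cv2.resize(a[150:240,190:290],None,fx=4,fy=4,interpolation=2);b=cv2.resize(b[150:240,205:305],None,fx=4,fy=4,interpolation=2)
cv2.imwrite("pics/v3.png",np.hstack([a,b]))
E
```

```text
[533.26973591 -27.69135896 221.34488344] [-3.14054549e+00 -4.60862145e-05  1.57258545e+00] [-0.58565148  0.15789682  0.61406027  1.77020022 -0.09581812  1.24443594
  0.05521445]
```

View pics/v3.png

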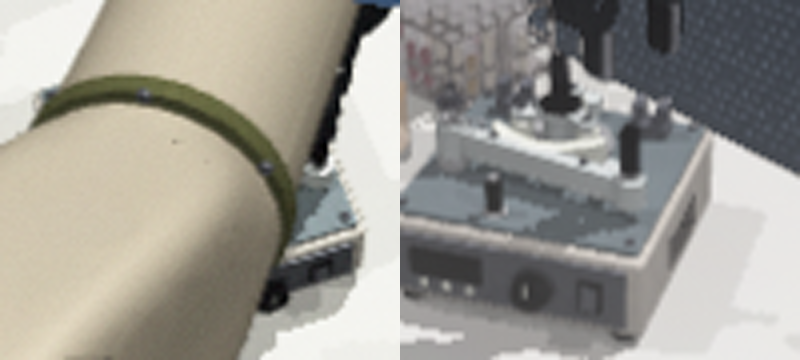

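In the right panel the fingertips at (597,70) and (663,45) straddle the post at (630,150), so I'll descend and grip.

Emit:
send_rows(commands=[[[0, 0, 10], 0], [[0, 0, 22], 0], [[0, 0, 34], 0], [[0, 0, 46], 0], [[0, 0, 58], 0], [[0, 0, 68], 0], [[0, 0, 76], 0], [[0, 0, 81], 0], [[0, 0, 81], 0], [[0, 0, 81], 0]])

```text
time_s: 10.4
tool_pos: [533.8, -28.0, 141.3]
ee_rot: [3.141, -0.0, 1.575]
contact_force: [-0.0, 0.7, 0.6]
width: 49.8
finger_force: 0.0
```

Emit:
send_rows(commands=[[[0, 0, 0], 0], [[0, 0, 0], 0], [[0, 0, 0], 0], [[0, 0, 0], 0], [[0, 0, 0], 0], [[0, 0, 0], 0], [[0, 0, 0], 0], [[0, 0, 0], 0], [[0, 0, 0], 0], [[0, 0, 0], 0]], jaw=5)

```text
time_s: 11.4
tool_pos: [534.5, -28.2, 141.6]
ee_rot: [3.139, 0.0, 1.575]
contact_force: [4.5, -1.8, 2.4]
width: 12.1
finger_force: 58.5
```

Emit:
send_rows(commands=[[[-1, -3, 0], 0.02], [[-2, -7, 0], 0.05], [[-3, -11, 0], 0.07], [[-4, -14, 0], 0.1], [[-5, -18, 0], 0.12], [[-6, -22, 0], 0.15], [[-6, -26, 0], 0.17], [[-7, -29, 0], 0.2], [[-7, -29, 0], 0.2], [[-7, -29, 0], 0.2]])

```text
time_s: 12.4
tool_pos: [505.4, -34.4, 141.6]
ee_rot: [3.14, -0.001, 1.376]
contact_force: [4.7, 2.6, 3.3]
width: 12.5
finger_force: 58.7
```

Emit:
send_rows(commands=[[[-1, -4, 0], 0.03], [[-2, -7, 0], 0.05], [[-3, -11, 0], 0.08], [[-4, -15, 0], 0.1], [[-5, -18, 0], 0.13], [[-6, -22, 0], 0.15], [[-6, -26, 0], 0.18], [[-7, -29, 0], 0.2], [[-7, -32, 0], 0.22], [[-7, -32, 0], 0.22]])

```text
time_s: 13.4
tool_pos: [472.7, -34.7, 141.6]
ee_rot: [3.14, -0.002, 1.156]
contact_force: [7.3, 3.4, 1.0]
width: 12.2
finger_force: 58.7
```

```bash
python3 - <<'E'
from workcell import readout
s=readout.read_state(); print(s["tool_pos"],s["ee_rot"],s["contact_force"],s["wrist_torque"],s["width"])
E
```

```text
[472.72295583 -34.6713667  141.59152324] [ 3.13980713e+00 -2.22200047e-03  1.15590301e+00] [7.33199618 3.4238277  0.96369136] [ 0.69609283 -1.43792372  0.05273218] 12.188775930538128
```

Emit:
send_rows(commands=[[[0, -1, 0], 0], [[-1, -1, 0], 0], [[-1, -2, 0], 0.01], [[-1, -3, 0], 0.01], [[-1, -3, 0], 0.02], [[-1, -4, 0], 0.02], [[-1, -4, 0], 0.02], [[-1, -4, 0], 0.02], [[-1, -4, 0], 0.02], [[-1, -4, 0], 0.02]])

```text
time_s: 14.4
tool_pos: [471.2, -34.4, 141.8]
ee_rot: [3.134, -0.003, 1.137]
contact_force: [23.1, 0.7, -13.2]
width: 12.2
finger_force: 58.6
```

The post moved only 1.5 mm of the 4 mm I commanded and the force rose to 23 N, so the arm is on its stop. I'll take one check picture.

```bash
python3 - <<'E'
from h import *
b=cv2.cvtColor(optics.read_camera("scene"),cv2.COLOR_RGB2BGR)
cv2.imwrite("pics/v4.png",cv2.resize(b[110:340,120:330],None,fx=2.6,fy=2.6,interpolation=2))
E
```

```text
(no output)
```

View pics/v4.png

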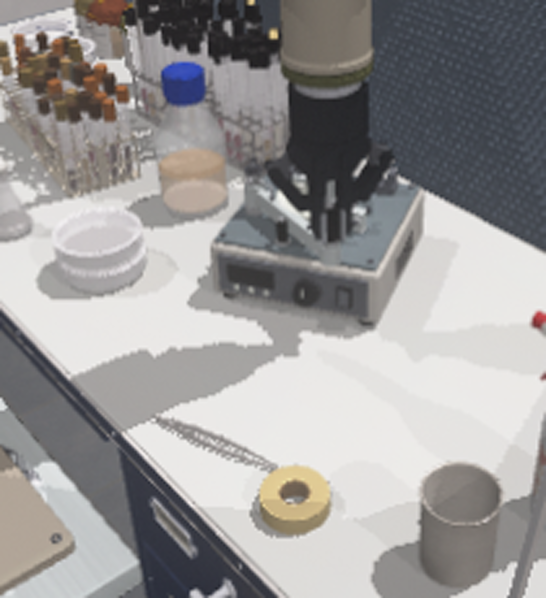

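The shoe arm is swung out with the gripper on its post at (328,225), touching the stop pin at (282,230). The bottle, dishes and beaker have not moved.

```bash
python3 -c "
from workcell import workorder,readout
s=readout.read_state();print(s['tool_pos'],s['contact_force'],s['width']);print(workorder.hand_in())"
```

```text
[471.16267523 -34.42333464 141.76138309] [ 22.78002005   1.44628286 -12.39906712] 12.13746207184702
the job is handed in; nothing more can be done
None
```

The pump is ready for tubing and handed in: the rotor is in a loading notch, the shoe arm is against its outer stop with the fingers still gripping it, and the bottle, beaker and dishes were left where they stood.

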